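# Unpile the parts into their bench trays

### The job

Take the pile of parts on the bench apart from the top, one at a time and without dropping any, and set each one flat on the floor of its own tray, the same way up as it is now: the silver knob in the round tray, the black heat sink in the square tray, the metal spacer block in the smaller oblong tray and the brown sanding block in the larger oblong tray. Put each part in its tray before you take the next, and leave the capacitor and the yellow screwdriver beside the pile where they are.

Things in the scene. Friction and masses are not known exactly. Their poses are not given: they have to be found in the camera images.
- silver_knob: Pale silver round knob, a plain cylinder 28 mm in diameter and 20 mm high, about 45 g; top of the stack (its underside starts 70 mm above the bench). Origin: centre of its underside; z up.
- heat_sink: Black finned heat sink, 30 mm (its x) x 40 mm (its y) x 22 mm high, about 50 g; second from the top, lying crosswise on the spacer block, its underside 48 mm above the bench at the start. The fins stand in a row along y; grip it across its 30 mm width (along its x). Origin: centre of its underside; z up.
- spacer_block: Pale bare-metal rectangular block, 30 mm (its x) x 45 mm (its y) x 20 mm high, about 120 g; third from the top, lying along the sanding block, its underside 28 mm above the bench at the start. Origin: centre of its underside; z up.
- sanding_block: Brown cork-faced rectangular sanding block, 45 mm (its x) x 70 mm (its y) x 28 mm high, about 40 g; bottom of the stack, standing on the bench. Origin: centre of its underside; z up.
- round_tray: Shallow round grey plastic tray, 54 mm outside and 48 mm inside diameter, fixed to the bench. Origin: centre of its underside, on the bench top; z up. Floor 2 mm thick, wall 3 mm thick, rim 6 mm above the bench (4 mm above the tray's floor).
- square_tray: Shallow square grey plastic tray, 62 x 62 mm inside, fixed to the bench. Origin: centre of its underside, on the bench top; z up. Floor 2 mm thick, wall 3 mm thick, rim 6 mm above the bench (4 mm above the tray's floor).
- small_tray: Smaller oblong shallow grey plastic tray, inside 44 mm (its x) x 72 mm (its y), fixed to the bench. Origin: centre of its underside, on the bench top; z up. Floor 2 mm thick, wall 3 mm thick, rim 6 mm above the bench (4 mm above the tray's floor).
- large_tray: Larger oblong shallow grey plastic tray, inside 64 mm (its x) x 92 mm (its y), fixed to the bench. Origin: centre of its underside, on the bench top; z up. Floor 2 mm thick, wall 3 mm thick, rim 6 mm above the bench (4 mm above the tray's floor).
- capacitor: Bystander: black upright cylinder (a capacitor) 26 mm in diameter, 35 mm high, standing loose on the bench on the robot's side of the stack. Origin: centre of its underside; z up.
- yellow_driver: Bystander: screwdriver with a yellow handle, 184 mm long (its y), 24 mm wide, 22 mm high, lying loose on the bench beyond the stack. Origin: middle of its length, at bench height.

How it is judged (in metres and radians):
On the way, in this order (a step that is already met when the one before it is completed fails the run):
1. the silver knob lies released in the round tray (horizontal distance between silver_knob and round_tray below 0.015 m and z of silver_knob in the frame of round_tray between 0 and 0.0036 m and angle between silver_knob's own z axis and vertical below 0.06 rad and linear speed of silver_knob below 0.02 m/s and contact force between the fingers and silver_knob below 0.05 N), for 0.2 s.
2. the heat sink lies released in the square tray (horizontal distance between heat_sink and square_tray below 0.02 m and z of heat_sink in the frame of square_tray between 0 and 0.0036 m and angle between heat_sink's own z axis and vertical below 0.06 rad and linear speed of heat_sink below 0.02 m/s and contact force between the fingers and heat_sink below 0.05 N), for 0.2 s.
3. the metal spacer block lies released in the small oblong tray (horizontal distance between spacer_block and small_tray below 0.02 m and z of spacer_block in the frame of small_tray between 0 and 0.0036 m and angle between spacer_block's own z axis and vertical below 0.06 rad and linear speed of spacer_block below 0.02 m/s and contact force between the fingers and spacer_block below 0.05 N), for 0.2 s.
4. the sanding block lies released in the large oblong tray (horizontal distance between sanding_block and large_tray below 0.018 m and z of sanding_block in the frame of large_tray between 0 and 0.0036 m and angle between sanding_block's own z axis and vertical below 0.06 rad and linear speed of sanding_block below 0.02 m/s and contact force between the fingers and sanding_block below 0.05 N), for 0.2 s.
At the end, for the whole second after the job is handed in: Each part lies flat (0.06 rad), same way up, released and at rest on the floor of its own tray, inside the rim: centre within 15 mm (knob), 20 mm (heat sink, spacer) or 18 mm (sanding block) of the tray's centre, underside under 3.6 mm above the bench (all of step 1 and all of step 2 and all of step 3 and all of step 4); the robot touches nothing.
It fails at once if a part is dropped, thrown or knocked off the pile (out of the fingers and faster than 0.8 m/s, a free fall of about 33 mm) ((linear speed of silver_knob above 0.8 m/s and contact force between the fingers and silver_knob below 0.05 N) or (linear speed of heat_sink above 0.8 m/s and contact force between the fingers and heat_sink below 0.05 N) or (linear speed of spacer_block above 0.8 m/s and contact force between the fingers and spacer_block below 0.05 N) or (linear speed of sanding_block above 0.8 m/s and contact force between the fingers and sanding_block below 0.05 N)).
It fails at once if the capacitor is shifted by more than 25 mm (distance of capacitor from where it was at the start of the episode above 0.025 m).
It fails at once if the yellow screwdriver is shifted by more than 25 mm (distance of yellow_driver from where it was at the start of the episode above 0.025 m).
It fails at once if the capacitor is tipped over (angle between capacitor's own z axis and vertical above 0.5 rad).
It also fails if it takes over 99 s, if anything falls off the work surface, if the arm or the gripper's body presses on something with over 40 N, if the wrist force passes 120 N, or if a joint passes its speed limit or range.

### The arm

A 6-joint arm with a two-finger parallel gripper is mounted at the origin on a cart in front of the work surface, level with it; the furniture and walls round the work are solid. World frame = base frame: x ahead of the robot, y to its left, z up, the work surface at z = 0. Lengths are in m, angles in degrees, forces in N, time in s.
With the tool pointing down it reaches from about 0.375 to 0.9 m from the base axis. Payload 3.1 kg.
Tool frame: the origin (TCP) lies at the very end of the fingers, on their centre line; the grasp point (between the pads) lies behind it (bot.grip_depth is the z of the grasp point in the tool frame, in m); z points along the fingers, y is the direction in which the jaws open and shut (so a half turn about z gives the same grasp; the last joint's range is limited). The gripper opens to 87 mm and grips with 3 to 60 N. Pads are 19 mm wide; open, the fingers measure 117 mm over their backs; the gripper's body (75 mm by 190 mm) begins 51 mm behind the grasp point.
Start: joints at [-75.659, 30.224, 82.088, -0, 67.689, -10.227], TCP at [0.26, -0.568, 0.223] pointing down, gripper open.
Joint ranges: [-176.69, 176.69], [-43.24, 126.21], [12.49, 139.97], [-82, 262], [0, 151.66], [-163.58, 163.58]. Speed limits (degrees/s): [159.86, 159.86, 180, 180, 180, 180].

### API

Orientations are given as a 3x3 rotation matrix whose columns are the frame's x, y, z axes.
In Python, from rig import bot, vision gives the robot as it stands. The module is installed in compiled form; this text tells all that it offers.
- The arm moves only by the shell command python3 -m jog 'ROWS'. ROWS is JSON, a list of rows, each a list of 3 entries, a list of its own where there are three numbers: the shift along the tool's x, y, z in mm, then the turn, a rotation vector about the tool's x, y, z in degrees, then the closure, from 0 (fully open) to 1 (shut). In form: [[[dx, dy, dz], [wx, wy, wz], fingers], ...]. A call has 1 to 12 rows; each row is the pose to reach, as a shift and turn from the pose commanded when the call began, along the tool's axes at that moment; what a row does not reach only later rows make up. A row lasts 1/12 s, in which the tool goes at most 41.7 mm and 7.16 degrees, less where a joint would pass 70% of its speed; a pose out of reach is approached as far as the arm can. A call with a gripper value outside its range is refused whole. The fingers move at their own pace and stop on an object; the grip force is fixed at half the most. Time passes only in rows, so rows that repeat a pose let the fingers close. It gives the time, the measured TCP pose, the force and the opening at its end, in the units of the state.
- bot.read_state(): the state, without advancing time (a new reading comes with each control period).
- vision.capture(name): name is "side" or "top" or "wrist"; returns the picture (384x512x3 uint8, red, green, blue); there is no depth.
- vision.camera_info(name): a dict with "intrinsics" (3x3 intrinsics, pixels), "camera_from_world" (4x4, takes a point from world to camera coordinates); the wrist camera has in their place "mount" (4x4, takes a point from camera to tool coordinates, whose origin is the TCP and whose axes are the flange's). Camera axes: x right, y up, looking along -z (the intrinsics and any distortion apply to the point x, -y, -z); pixel columns grow to the right and rows downward; lengths in m; the calibration is good to about 2 mm. The wrist camera is an equidistant fisheye: a pixel r from the principal point sees the ray r / f radians off the axis. A picture is of the moment at which its call begins: read the wrist's pose just before it. camera_info takes no time and is no camera call.
- bot.hand_in(): hands the job in, once; it reports no verdict.
The state is a dict: "time_s": time; "joint_positions": joint angles; "qvel": joint speeds; "tau": joint torques, N m; "position": TCP position; "tcp_rot": TCP orientation; "force": force on the tool from outside, world axes, zero at the start; "moment": the same for the moment, N m; "opening": opening from 0.0 (shut) to 1.0 (fully open).
Only numpy, scipy, OpenCV 4.12 (cv2) and the standard library are available. Lean on these libraries where they do the work, as an engineer would, in place of code of your own. Each camera call takes 0.05 s, during which the arm holds its last target. There are 200 camera calls.

## Working session

There is one attempt and no reset: what is moved stays moved. The work goes in short steps, Python scripts to look and compute and a shell command to move; the robot and the scene stay as the last step left them, time stands still between calls to the robot, and variables do not carry over. Pictures are saved under pics/ and viewed, about 12 in all and at most 16, crops included, and the job is handed in when it is done.

```bash
mkdir -p pics
cat > h.py <<'E'
import numpy as np, cv2
from rig import bot, vision
def ray(name,u,v):
    ci=vision.camera_info(name);K=np.array(ci["intrinsics"])
    T=np.linalg.inv(np.array(ci["camera_from_world"]))
    d=np.linalg.inv(K)@[u,v,1]; d=np.array([d[0],-d[1],-d[2]])
    return T[:3,3],T[:3,:3]@d
def at(name,u,v,z):
    o,d=ray(name,u,v); return o+d*(z-o[2])/d[2]
def px(name,p):
    ci=vision.camera_info(name);K=np.array(ci["intrinsics"])
    c=np.array(ci["camera_from_world"])@[*p,1]; q=K@[c[0],-c[1],-c[2]]; return q[:2]/q[2]
def save(name,fn,crop=None,k=1):
    im=vision.capture(name)
    if crop: x0,y0,x1,y1=crop; im=im[y0:y1,x0:x1]
    im=cv2.resize(im,None,fx=k,fy=k,interpolation=cv2.INTER_CUBIC)
    cv2.imwrite("pics/"+fn,im[:,:,::-1])
E
python3 - <<'E'
from h import *
save("top","t0.png",k=1.5);save("side","s0.png",k=1.5)
for n in("top","side","wrist"):print(n,vision.camera_info(n))
s=bot.read_state();print(s,bot.grip_depth)
E
```

```text
top {'intrinsics': array([[456.29626027,   0.        , 252.7126117 ],
       [  0.        , 456.29626027, 201.48732276],
       [  0.        ,   0.        ,   1.        ]]), 'camera_from_world': array([[ 0.01930764, -0.99979259,  0.00648034,  0.13945403],
       [ 0.98748205,  0.02008395,  0.15644755, -0.53375544],
       [-0.15654525,  0.00337859,  0.98766501, -1.03478734],
       [ 0.        ,  0.        ,  0.        ,  1.        ]])}
side {'intrinsics': array([[492.72654945,   0.        , 260.12698333],
       [  0.        , 492.72654945, 190.98676899],
       [  0.        ,   0.        ,   1.        ]]), 'camera_from_world': array([[-0.9665977 , -0.25621626,  0.00649022,  0.55307187],
       [ 0.13499574, -0.48743083,  0.86266293, -0.05611518],
       [-0.21786474,  0.83472416,  0.50573762, -1.03382796],
       [ 0.        ,  0.        ,  0.        ,  1.        ]])}
wrist {'intrinsics': array([[297.31863964,   0.        , 254.14390779],
       [  0.        , 297.31863964, 186.23489368],
       [  0.        ,   0.        ,   1.        ]]), 'mount': array([[ 8.82627277e-05,  9.6513
[... 396 characters left out ...]
2e+01, -1.97657430e-04,
        6.76880737e+01, -1.02272362e+01]), 'qvel': array([ 0.00220983, -0.1970064 , -0.11335849,  0.05201462,  0.12357658,
        0.01366849]), 'tau': array([-3.83399438e-04, -4.40986562e+01, -1.77150536e+01,  6.35293359e-02,
        5.33940224e-02, -5.88374132e-05]), 'position': array([ 0.25974376, -0.56777576,  0.2216857 ]), 'tcp_rot': array([[ 9.09454726e-01,  4.15802693e-01, -4.71026748e-04],
       [ 4.15802827e-01, -9.09452947e-01,  1.82930539e-03],
       [ 3.32253441e-04, -1.85952468e-03, -9.99998216e-01]]), 'force': array([ 0.13771766, -0.00414073, -0.34739978]), 'moment': array([-0.06665883, -0.02165766, -0.00056632]), 'opening': 0.9991904411974216} -0.0187
```

View pics/t0.png

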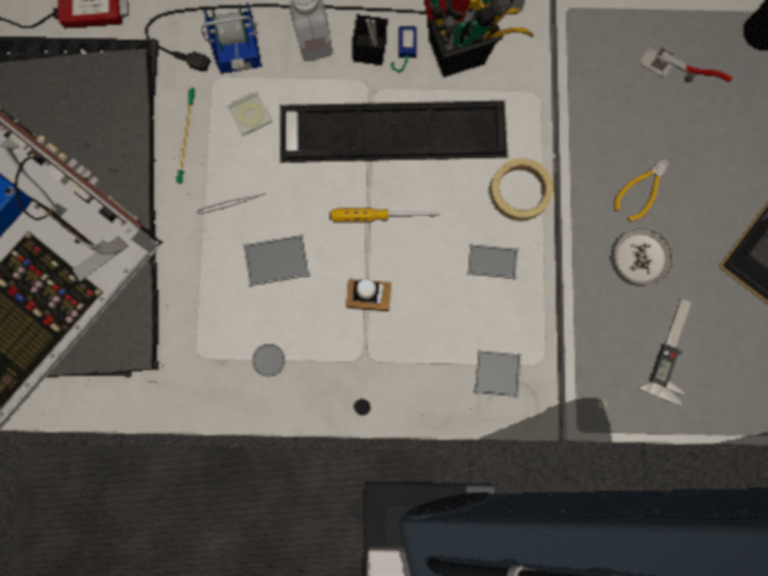

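View pics/s0.png

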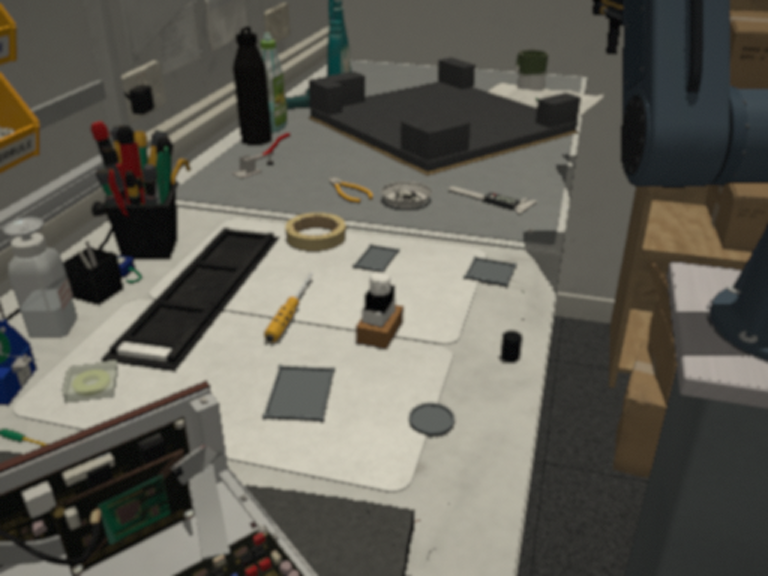

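The top view shows, in 1.5x pixels, the round tray at (268,360), the large tray at (277,260), the small tray at (493,261), the square tray at (498,373), the knob at (367,289) and the capacitor at (362,407). Next I'll fit the tray outlines and enlarge the stack.

Run:
```python
from h import *
im=vision.capture("top")
g=im.astype(int); m=((g.max(2)-g.min(2)<25)&(g.mean(2)>60)&(g.mean(2)<140)).astype(np.uint8)
for n,(u,v) in dict(round=(268,360),large=(277,260),small=(493,261),square=(498,373)).items():
    _,lab,st,_=cv2.connectedComponentsWithStats(m); l=lab[int(v/1.5),int(u/1.5)]
    ys,xs=np.where(lab==l)
    P=np.array([at("top",x,y,.004)[:2] for x,y in zip(xs,ys)],np.float32)
    r=cv2.minAreaRect(P); print(n,P.mean(0).round(4),np.round(r[0],4),np.round(r[1],4),round(r[2],1))
    b=cv2.boxPoints(r);print(b.round(3).tolist())
a=cv2.resize(im[165:285,215:275],None,fx=5,fy=5,interpolation=cv2.INTER_CUBIC)
b=cv2.resize(vision.capture("side")[175:245,225:355],None,fx=3.5,fy=3.5,interpolation=cv2.INTER_CUBIC)
o=np.zeros((600,800,3),np.uint8);o[:a.shape[0],:a.shape[1]]=a;o[:b.shape[0],310:310+b.shape[1]]=b
cv2.imwrite("pics/c1.png",o[:,:,::-1])
print("knob",at("top",367/1.5,289/1.5,.09),"cap",at("top",362/1.5,407/1.5,.035))
```

```text
round [0.4396 0.3265] [0.4395 0.3267] [0.0534 0.0521] 47.0
[[0.4020000100135803, 0.32499998807907104], [0.4399999976158142, 0.289000004529953], [0.47699999809265137, 0.328000009059906], [0.4390000104904175, 0.36399999260902405]]
large [0.6038 0.3213] [0.6041 0.3209] [0.0729 0.0996] 11.8
[[0.5580000281333923, 0.3619999885559082], [0.5789999961853027, 0.26499998569488525], [0.6499999761581421, 0.2800000011920929], [0.6299999952316284, 0.37700000405311584]]
small [ 0.6094 -0.0343] [ 0.6094 -0.0341] [0.0793 0.0525] 84.7
[[0.5799999833106995, -0.07100000232458115], [0.6320000290870667, -0.07599999755620956], [0.6389999985694885, 0.003000000026077032], [0.5870000123977661, 0.00800000037997961]]Traceback (most recent call last):
  File "<stdin>", line 7, in <module>
  File "h.py", line 9, in at
    o,d=ray(name,u,v); return o+d*(z-o[2])/d[2]
        ~~~^^^^^^^^^^
  File "h.py", line 4, in ray
    ci=vision.camera_info(name);K=np.array(ci["intrinsics"])
ValueError: time passes only in moves, steps and waits
```

```bash
sed -i 's/^from rig import bot, vision/from rig import bot, vision\nCI={n:vision.camera_info(n) for n in ("top","side","wrist")}/; s/ci=vision.camera_info(name)/ci=CI[name]/' h.py
python3 - <<'E'
from h import *
im=vision.capture("top")
g=im.astype(int); m=((g.max(2)-g.min(2)<25)&(g.mean(2)>60)&(g.mean(2)<140)).astype(np.uint8)
for n,(u,v) in dict(square=(498,373)).items():
    _,lab,st,_=cv2.connectedComponentsWithStats(m); l=lab[int(v/1.5),int(u/1.5)]
    ys,xs=np.where(lab==l)
    P=np.array([at("top",x,y,.004)[:2] for x,y in zip(xs,ys)],np.float32)
    r=cv2.minAreaRect(P); print(n,P.mean(0).round(4),np.round(r[0],4),np.round(r[1],4),round(r[2],1))
    print(cv2.boxPoints(r).round(3).tolist())
a=cv2.resize(im[165:285,215:275],None,fx=5,fy=5,interpolation=cv2.INTER_CUBIC)
b=cv2.resize(vision.capture("side")[175:245,225:355],None,fx=3.5,fy=3.5,interpolation=cv2.INTER_CUBIC)
o=np.zeros((600,800,3),np.uint8);o[:a.shape[0],:a.shape[1]]=a;o[:b.shape[0],310:310+b.shape[1]]=b
cv2.imwrite("pics/c1.png",o[:,:,::-1])
print("knob",at("top",367/1.5,289/1.5,.09),"cap",at("top",362/1.5,407/1.5,.035))
E
```

```text
square [ 0.4249 -0.0414] [ 0.4254 -0.0409] [0.0735 0.0696] 85.9
[[0.3880000114440918, -0.07500000298023224], [0.4569999873638153, -0.07999999821186066], [0.46299999952316284, -0.007000000216066837], [0.3930000066757202, -0.0020000000949949026]]
knob [0.5430011  0.16872433 0.09      ] cap [0.36757925 0.1731781  0.035     ]
```

View pics/c1.png

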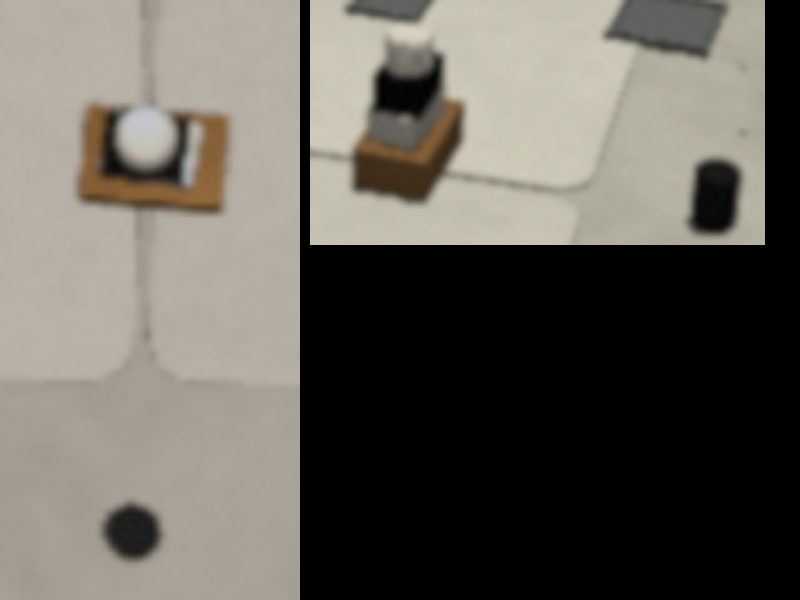

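The enlarged crop shows the sanding block's top from (88,105) to (229,117), with the spacer's end protruding to the right at (203,125). The knob is at (147,138), slightly off the heat sink's centre. I'll move above the stack and look from the wrist.

```bash
cat >> h.py <<'E'
def plan(x,y,z,yaw):
    "yaw: world angle of tool x; prints shift and turn in the tool frame (tool down)"
    s=bot.read_state();R=np.array(s["tcp_rot"]);d=R.T@(np.array([x,y,z])-s["position"])
    c,n=np.cos(np.radians(yaw)),np.sin(np.radians(yaw))
    T=np.array([[c,n,0],[n,-c,0],[0,0,-1]])
    print((d*1e3).round(1).tolist(),np.degrees(cv2.Rodrigues(R.T@T)[0].ravel()).round(1).tolist())
def wray(u,v,s):
    K=np.array(CI["wrist"]["intrinsics"]);M=np.array(CI["wrist"]["mount"])
    a=(u-K[0,2]);b=(v-K[1,2]);r=np.hypot(a,b)+1e-9;t=r/K[0,0]
    d=np.array([np.sin(t)*a/r,-np.sin(t)*b/r,-np.cos(t)]);R=np.array(s["tcp_rot"])
    return R@M[:3,3]+s["position"],R@M[:3,:3]@d
def wat(u,v,z,s):
    o,d=wray(u,v,s); return (o+d*(z-o[2])/d[2])
def wlook(fn,crop=(0,0,512,384),k=1.5):
    import json
    s=bot.read_state();save("wrist",fn,crop,k)
    json.dump({q:np.array(s[q]).tolist() for q in("position","tcp_rot")},open("pics/"+fn+".json","w"))
    return s
def ld(fn):
    import json
    return json.load(open("pics/"+fn+".json"))
E
python3 - <<'E'
from h import *
c=[at("top",215+u/5,165+v/5,.028)[:2] for u,v in((88,105),(229,117),(222,207),(80,197))]
print(np.round(c,4)); print("driver",at("top",384/1.5,214/1.5,.01))
plan(.543,.169,.22,86)
E
```

```text
[[0.5697 0.199 ]
 [0.5652 0.1312]
 [0.5215 0.1338]
 [0.5249 0.2016]]
driver [0.68369965 0.1445979  0.01      ]
[564.0, -552.5, 2.7] [-0.0, -0.0, -61.4]
```

```bash
python3 -m jog '[[[280,-275,0],[0,0,-30],0],[[280,-275,0],[0,0,-30],0],[[564,-552,3],[0,0,-61.4],0],[[564,-552,3],[0,0,-61.4],0],[[564,-552,3],[0,0,-61.4],0],[[564,-552,3],[0,0,-61.4],0],[[564,-552,3],[0,0,-61.4],0],[[564,-552,3],[0,0,-61.4],0],[[564,-552,3],[0,0,-61.4],0],[[564,-552,3],[0,0,-61.4],0],[[564,-552,3],[0,0,-61.4],0],[[564,-552,3],[0,0,-61.4],0]]'; python3 -c "
from h import *
plan(.543,.169,.22,86)"
```

```text
time_s: 1.25
position: [0.4398, -0.0998, 0.221]
tcp_rot: [[0.071, 0.997, 0.001], [0.997, -0.071, -0.0], [-0.0, 0.001, -1.0]]
force: [0.8, -1.2, 0.4]
opening: 1.001
[275.4, 84.0, 1.0] [0.0, 0.0, -0.1]
```

```bash
python3 -m jog '[[[274,83,1],[0,0,0],0],[[274,83,1],[0,0,0],0],[[274,83,1],[0,0,0],0],[[274,83,1],[0,0,0],0],[[274,83,1],[0,0,0],0],[[274,83,1],[0,0,0],0],[[274,83,1],[0,0,0],0],[[274,83,1],[0,0,0],0],[[274,83,1],[0,0,0],0],[[274,83,1],[0,0,0],0]]'; python3 -c "
from h import *
wlook('w1.png',(106,60,406,285),2.6)"
```

```text
time_s: 2.08
position: [0.5408, 0.1656, 0.2194]
tcp_rot: [[0.069, 0.998, -0.001], [0.998, -0.069, -0.001], [-0.001, -0.001, -1.0]]
force: [-0.8, 0.2, 0.1]
opening: 0.998
```

View pics/w1.png

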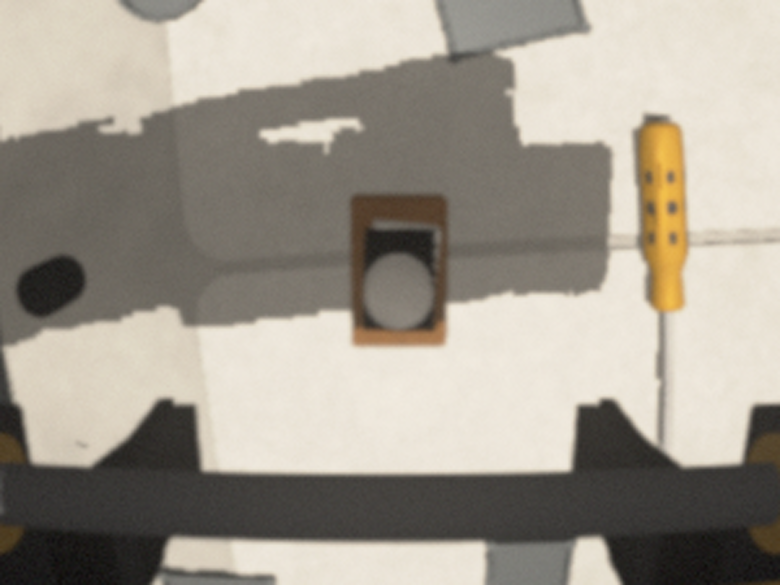

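The wrist view shows the knob's top disc at about (398,293) in the crop, with the heat sink and spacer edges under it. Next I'll locate the knob and descend.

Run:
```python
from h import *
s=ld('w1.png')
f=lambda u,v,z:wat(106+u/2.6,60+v/2.6,z,s).round(4)
print("knob",f(398,293,.09), "w",f(362,293,.09)-f(434,293,.09), f(398,330,.09))
for n,u,v in(("sTL",351,195),("sTR",446,196),("sBR",446,346),("sBL",353,346)):print(n,f(u,v,.028))
for n,u,v in(("hTL",366,229),("hTR",433,232),("hBR",436,330)):print(n,f(u,v,.07))
p=f(398,293,.09)
plan(p[0],p[1],.105,86);plan(p[0],p[1],.0785,86)
```

```text
knob [0.5465 0.1721 0.09  ] w [-0.0278  0.0019  0.    ] [0.5455 0.1573 0.09  ]
sTL [0.5281 0.2057 0.028 ]
sTR [0.5715 0.2023 0.028 ]
sBR [0.5677 0.1308 0.028 ]
sBL [0.5234 0.1338 0.028 ]
hTL [0.5353 0.1952 0.07  ]
hTR [0.5624 0.1921 0.07  ]
hBR [0.5613 0.1507 0.07  ]
[7.7, 5.4, 114.5] [-0.1, 0.0, -0.1]
[7.7, 5.4, 141.0] [-0.1, 0.0, -0.1]
```

```bash
python3 -m jog '[[[6,5,50],[0,0,0],0],[[6,5,100],[0,0,0],0],[[6,5,100],[0,0,0],0],[[6,5,100],[0,0,0],0],[[6,5,100],[0,0,0],0],[[6,5,100],[0,0,0],0]]'; python3 -c "
from h import *
wlook('w2.png',(156,90,356,240),4)"
```

```text
time_s: 2.63
position: [0.5481, 0.1705, 0.1212]
tcp_rot: [[0.072, 0.997, 0.003], [0.997, -0.072, 0.0], [0.0, 0.003, -1.0]]
force: [-0.7, -0.6, 0.1]
opening: 1.002
```

View pics/w2.png

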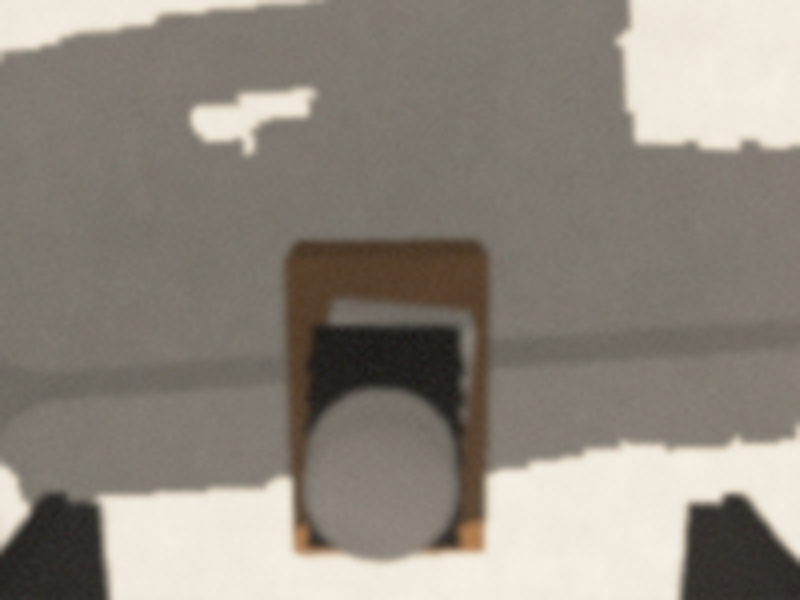

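The close view shows the knob's top disc at (381,483) in the crop. The heat sink's roughly 30 mm side lies along the jaw direction. Now I'll compute the knob position and grip it.

Run:
```python
from h import *
s=ld('w2.png')
f=lambda u,v,z:wat(156+u/4,90+v/4,z,s).round(4)
print("knob",f(381,483,.09), f(304,483,.09)-f(458,483,.09))
print("hs",f(309,326,.07),f(462,326,.07),"sand",f(288,243,.028),f(488,243,.028),f(483,552,.028),f(296,552,.028))
p=f(381,483,.09);print(bot.read_state()["position"])
plan(p[0],p[1],.0785,86)
```

```text
knob [0.5467 0.1725 0.09  ] [-0.0266  0.0019  0.    ]
hs [0.5351 0.1969 0.07  ] [0.5632 0.1948 0.07  ] sand [0.5286 0.2067 0.028 ] [0.5719 0.2036 0.028 ] [0.5671 0.1313 0.028 ] [0.5235 0.1345 0.028 ]
[0.54837921 0.17077829 0.12169284]
[1.6, -2.0, 43.2] [0.2, -0.0, -0.1]
```

```bash
python3 -m jog '[[[1,-2,20],[0,0,0],0.3],[[1,-2,42],[0,0,0],0.3],[[1,-2,42],[0,0,0],0.3],[[1,-2,42],[0,0,0],0.3],[[1,-2,42],[0,0,0],0.8],[[1,-2,42],[0,0,0],0.9],[[1,-2,42],[0,0,0],0.9],[[1,-2,42],[0,0,0],0.9],[[1,-2,42],[0,0,0],0.9],[[1,-2,42],[0,0,0],0.9],[[1,-2,42],[0,0,0],0.9],[[1,-2,42],[0,0,0],0.9]]'
```

```text
time_s: 3.68
position: [0.5452, 0.1726, 0.0781]
tcp_rot: [[0.07, 0.998, 0.001], [0.998, -0.07, 0.0], [0.0, 0.001, -1.0]]
force: [0.8, 0.7, 2.0]
opening: 0.3
```

```bash
python3 -m jog '[[[0,0,-10],[0,0,0],0.9],[[0,0,-35],[0,0,0],0.9],[[0,0,-60],[0,0,0],0.9],[[0,0,-60],[0,0,0],0.9],[[0,0,-60],[0,0,0],0.9]]';python3 -c "
from h import *
plan(.4395,.3267,.1,86);plan(.4395,.3267,.0115,86)"
```

```text
time_s: 4.1
position: [0.546, 0.1727, 0.1396]
tcp_rot: [[0.07, 0.998, 0.004], [0.998, -0.07, 0.0], [0.001, 0.004, -1.0]]
force: [0.1, -0.8, -0.5]
opening: 0.301
[146.1, -117.2, 39.3] [0.2, -0.0, -0.0]
[146.1, -117.5, 127.8] [0.2, -0.0, -0.0]
```

```bash
python3 -m jog '[[[35,-28,0],[0,0,0],0.9],[[70,-56,0],[0,0,0],0.9],[[105,-84,10],[0,0,0],0.9],[[135,-107,30],[0,0,0],0.9],[[147,-116,60],[0,0,0],0.9],[[147,-116,90],[0,0,0],0.9],[[147,-116,110],[0,0,0],0.9],[[147,-116,110],[0,0,0],0.9],[[147,-116,110],[0,0,0],0.9]]'; python3 -c "
from h import *
wlook('w3.png',(106,60,406,285),2.6);plan(.441,.328,.0115,86)"
```

```text
time_s: 4.85
position: [0.438, 0.3267, 0.0262]
tcp_rot: [[0.07, 0.998, -0.004], [0.998, -0.07, -0.002], [-0.002, -0.004, -1.0]]
force: [0.5, -0.0, -0.7]
opening: 0.301
[1.0, 1.5, 16.0] [-0.1, 0.0, -0.0]
```

View pics/w3.png

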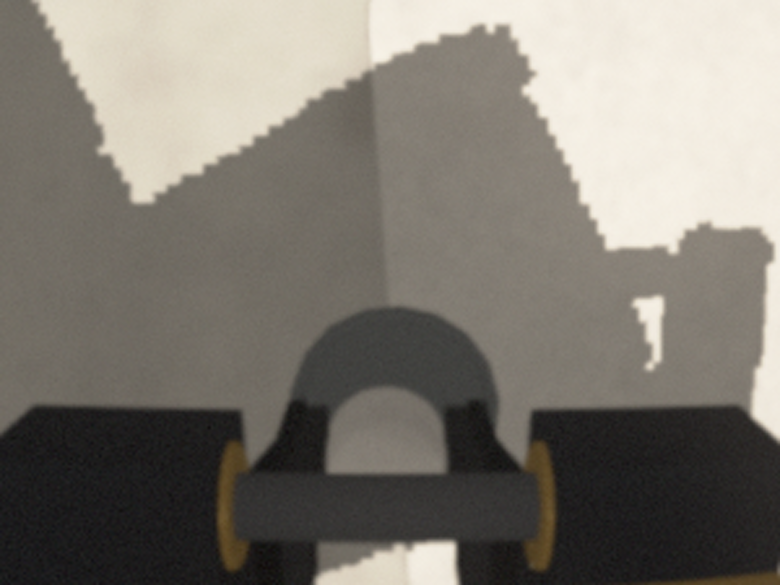

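The tray spans 295 to 497 in the crop with its far rim at row 307, and the knob is at about 387.

```bash
python3 - <<'E'
from h import *
s=ld('w3.png')
f=lambda u,v,z:wat(106+u/2.6,60+v/2.6,z,s).round(4)
print(f(396,307,.006),f(295,395,.006),f(497,395,.006))
E
python3 -m jog '[[[1,1.5,10],[0,0,0],0.9],[[1,1.5,15],[0,0,0],0.9],[[1,1.5,15],[0,0,0],0.9],[[1,1.5,15],[0,0,0],0.9]]'
```

```text
[0.4429 0.3542 0.006 ] [0.416  0.3332 0.006 ] [0.4669 0.3297 0.006 ]
time_s: 5.23
position: [0.4414, 0.328, 0.0131]
tcp_rot: [[0.071, 0.997, 0.0], [0.997, -0.071, 0.0], [0.0, 0.0, -1.0]]
force: [0.7, -0.4, 0.3]
opening: 0.298
```

```bash
python3 -m jog '[[[0,0,1.5],[0,0,0],0.9],[[0,0,2.5],[0,0,0],0.9],[[0,0,2.5],[0,0,0],0.9],[[0,0,2.5],[0,0,0],0.6],[[0,0,2.5],[0,0,0],0.3],[[0,0,2.5],[0,0,0],0.3],[[0,0,2.5],[0,0,0],0.3],[[0,0,-10],[0,0,0],0.2],[[0,0,-50],[0,0,0],0],[[0,0,-90],[0,0,0],0],[[0,0,-130],[0,0,0],0],[[0,0,-130],[0,0,0],0]]'; python3 -c "
from h import *
plan(.5477,.168,.11,86)"
```

```text
time_s: 6.23
position: [0.4457, 0.3306, 0.1501]
tcp_rot: [[0.07, 0.997, 0.014], [0.998, -0.07, 0.007], [0.007, 0.013, -1.0]]
force: [0.4, -0.2, -0.2]
opening: 0.899
[-155.4, 112.6, 40.4] [0.8, -0.4, -0.0]
```

```bash
python3 -m jog '[[[-35,23,0],[0,0,0],0],[[-70,46,0],[0,0,0],0],[[-105,69,0],[0,0,0],0],[[-140,92,0],[0,0,0],0],[[-170,113,10],[0,0,0],0],[[-178,113,15],[0,0,0],0],[[-178,113,15],[0,0,0],0],[[-178,113,15],[0,0,0],0],[[-178,113,15],[0,0,0],0],[[-178,113,15],[0,0,0],0]]'; python3 -c "
from h import *
wlook('w4.png',(156,70,356,220),4);print(bot.read_state()['position'])
im=vision.capture('top')[225:260,160:200];cv2.imwrite('pics/t4.png',cv2.resize(im,None,fx=8,fy=8)[:,:,::-1])"
```

```text
time_s: 7.07
position: [0.5404, 0.1443, 0.128]
tcp_rot: [[0.068, 0.998, -0.0], [0.998, -0.068, 0.0], [0.0, -0.0, -1.0]]
force: [-0.3, 0.9, -0.1]
opening: 1.002
[0.54060972 0.14429503 0.12809494]
```

View pics/w4.png

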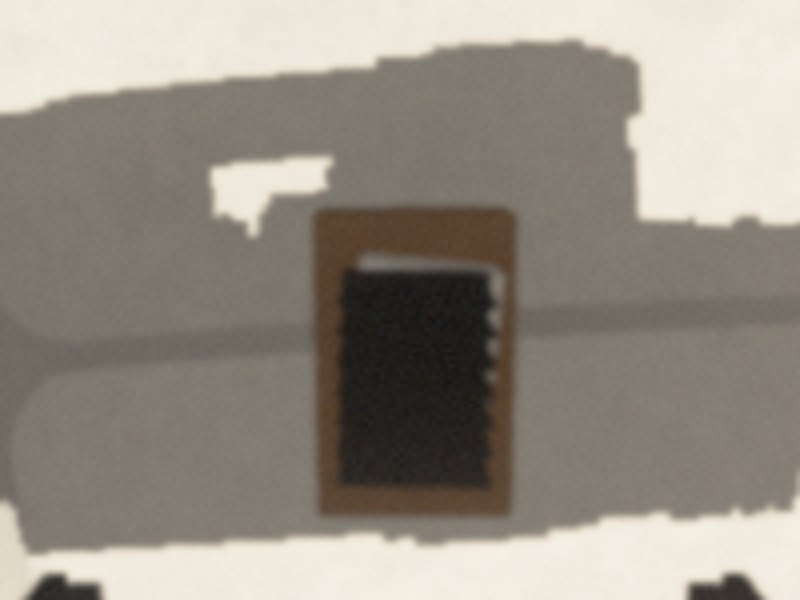

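View pics/t4.png

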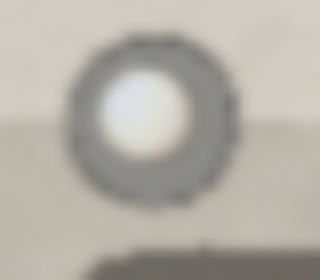

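The knob is seated in the tray, about 2 mm off centre. The heat sink's top face spans (343,270) to (493,488) in the crop and is aligned with the tool.

Run:
```python
from h import *
s=ld('w4.png')
f=lambda u,v,z:wat(156+u/4,70+v/4,z,s).round(4)
c=[f(u,v,.07)[:2] for u,v in((343,270),(494,270),(491,488),(340,488))]
print(c,np.linalg.norm(c[0]-c[1]),np.linalg.norm(c[0]-c[3])); p=np.mean(c,0);print(p)
print("sp",f(362,255,.048),f(502,267,.048))
plan(p[0],p[1],.056,86)
```

```text
[array([0.5351, 0.1945]), array([0.5631, 0.1927]), array([0.5604, 0.1506]), array([0.5312, 0.1526])] 0.028057797490180895 0.042081112152603566
[0.54745 0.1726 ]
sp [0.5381 0.1952 0.048 ] [0.5665 0.1909 0.048 ]
[28.8, 4.7, 72.1] [0.0, -0.0, 0.1]
```

```bash
python3 -m jog '[[[28,4,10],[0,0,0],0.2],[[28,4,40],[0,0,0],0.3],[[28,4,65],[0,0,0],0.3],[[28,4,71],[0,0,0],0.3],[[28,4,71],[0,0,0],0.3],[[28,4,71],[0,0,0],0.6],[[28,4,71],[0,0,0],0.9],[[28,4,71],[0,0,0],0.9],[[28,4,71],[0,0,0],0.9],[[28,4,71],[0,0,0],0.9],[[28,4,71],[0,0,0],0.9],[[28,4,71],[0,0,0],0.9]]'
```

```text
time_s: 8.17
position: [0.5476, 0.1703, 0.0575]
tcp_rot: [[0.07, 0.998, 0.001], [0.998, -0.07, 0.0], [0.0, 0.001, -1.0]]
force: [-0.8, -0.2, 3.8]
opening: 0.339
```

```bash
python3 -m jog '[[[0,0,-10],[0,0,0],0.9],[[0,0,-35],[0,0,0],0.9],[[0,0,-50],[0,0,0],0.9],[[-30,15,-60],[0,0,0],0.9],[[-65,35,-60],[0,0,0],0.9],[[-100,55,-60],[0,0,0],0.9],[[-135,75,-55],[0,0,0],0.9],[[-170,95,-40],[0,0,0],0.9],[[-200,115,-20],[0,0,0],0.9],[[-215,132,0],[0,0,0],0.9],[[-215,132,0],[0,0,0],0.9],[[-215,132,0],[0,0,0],0.9]]';python3 -c "
from h import *
plan(.4275,-.0405,.025,86)"
```

```text
time_s: 9.17
position: [0.6632, -0.0545, 0.0554]
tcp_rot: [[0.073, 0.997, -0.003], [0.997, -0.073, 0.001], [0.001, -0.003, -1.0]]
force: [-0.4, 0.7, -0.2]
opening: 0.344
[-3.2, -236.0, 31.1] [-0.2, -0.0, -0.2]
```

I typed the wrong sign for y, so the heat sink ended at x=0.66, clear of everything. I'll correct that now.

```bash
python3 -m jog '[[[0,-30,0],[0,0,0],0.9],[[0,-65,0],[0,0,0],0.9],[[0,-100,0],[0,0,0],0.9],[[0,-135,0],[0,0,0],0.9],[[0,-170,0],[0,0,0],0.9],[[-2,-205,5],[0,0,0],0.9],[[-3,-228,15],[0,0,0],0.9],[[-3,-236,28],[0,0,0],0.9],[[-3,-236,28],[0,0,0],0.9],[[-3,-236,28],[0,0,0],0.9]]';python3 -c "
from h import *
wlook('w5.png',(106,60,406,285),2.6);plan(.4275,-.0405,.0125,86);print(bot.read_state()['position'])"
```

```text
time_s: 10.0
position: [0.4283, -0.039, 0.0296]
tcp_rot: [[0.069, 0.998, 0.001], [0.998, -0.069, -0.0], [-0.0, 0.001, -1.0]]
force: [0.7, -0.6, -0.3]
opening: 0.342
[-1.0, -2.3, 17.3] [0.2, 0.0, 0.0]
[ 0.42978041 -0.03961601  0.02977164]
```

View pics/w5.png

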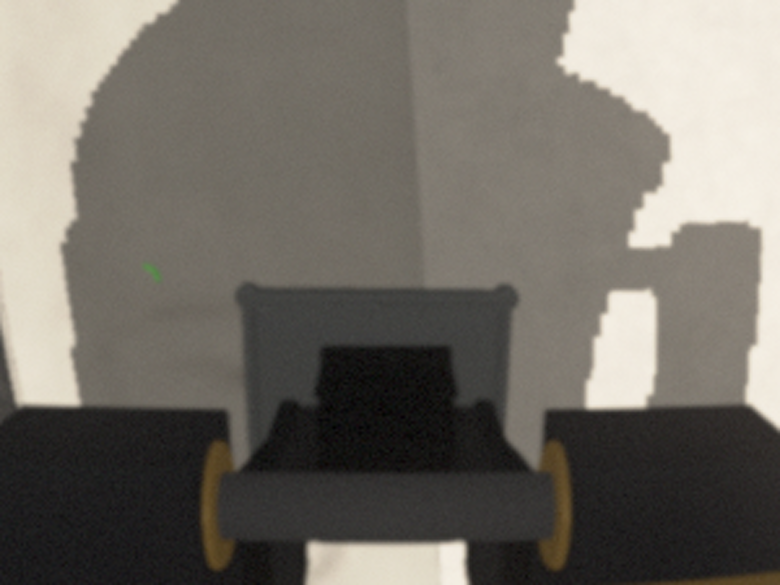

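The square tray's far corners are at (240,290) and (515,290), and the heat sink sits within it, about 2 mm to the right. I'll place it.

```bash
python3 - <<'E'
from h import *
s=ld('w5.png')
f=lambda u,v,z:wat(106+u/2.6,60+v/2.6,z,s).round(4)
print(f(240,288,.006),f(517,288,.006))
E
python3 -m jog '[[[0,-2,8],[0,0,0],0.9],[[0,-2,15],[0,0,0],0.9],[[0,-2,17.5],[0,0,0],0.9],[[0,-2,17.5],[0,0,0],0.9],[[0,-2,17.5],[0,0,0],0.9]]'
```

```text
[ 0.3949 -0.0047  0.006 ] [ 0.4637 -0.0095  0.006 ]
time_s: 10.47
position: [0.4269, -0.0397, 0.0114]
tcp_rot: [[0.07, 0.998, 0.001], [0.998, -0.07, -0.0], [-0.0, 0.001, -1.0]]
force: [0.6, -0.0, -0.3]
opening: 0.339
```

```bash
python3 -m jog '[[[0,0,0],[0,0,0],0.6],[[0,0,0],[0,0,0],0.4],[[0,0,0],[0,0,0],0.4],[[0,0,0],[0,0,0],0.4],[[0,0,-10],[0,0,0],0.2],[[0,0,-45],[0,0,0],0],[[0,0,-85],[0,0,0],0],[[0,0,-115],[0,0,0],0],[[0,0,-115],[0,0,0],0],[[0,0,-115],[0,0,0],0]]';python3 -c "
from h import *
plan(.547,.145,.12,86)"
```

```text
time_s: 11.3
position: [0.4273, -0.04, 0.128]
tcp_rot: [[0.07, 0.998, 0.005], [0.998, -0.07, -0.002], [-0.001, 0.005, -1.0]]
force: [0.0, 0.2, -0.6]
opening: 0.949
[193.0, 106.3, 8.2] [0.3, 0.1, -0.0]
```

```bash
python3 -m jog '[[[32,18,0],[0,0,0],0],[[64,36,0],[0,0,0],0],[[96,53,0],[0,0,0],0],[[130,71,0],[0,0,0],0],[[165,90,0],[0,0,0],0],[[193,106,8],[0,0,0],0],[[193,106,8],[0,0,0],0],[[193,106,8],[0,0,0],0],[[193,106,8],[0,0,0],0],[[193,106,8],[0,0,0],0]]'; python3 -c "
from h import *
wlook('w6.png',(156,70,356,220),4)
im=vision.capture('top')[150:270,160:360];cv2.imwrite('pics/t6.png',cv2.resize(im,None,fx=4,fy=4)[:,:,::-1])"
```

```text
time_s: 12.13
position: [0.5439, 0.1444, 0.1173]
tcp_rot: [[0.071, 0.997, -0.003], [0.997, -0.071, -0.0], [-0.001, -0.003, -1.0]]
force: [0.4, -0.3, -0.6]
opening: 1.0
```

View pics/w6.png

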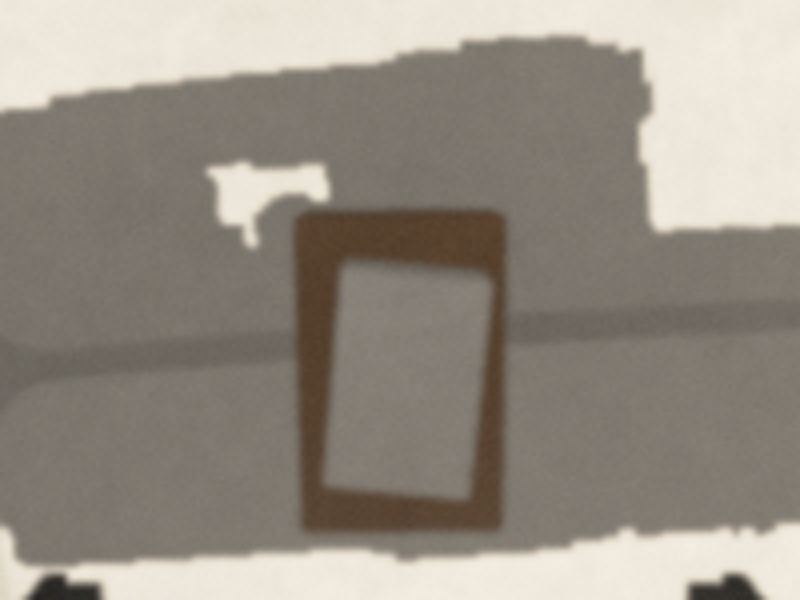

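View pics/t6.png

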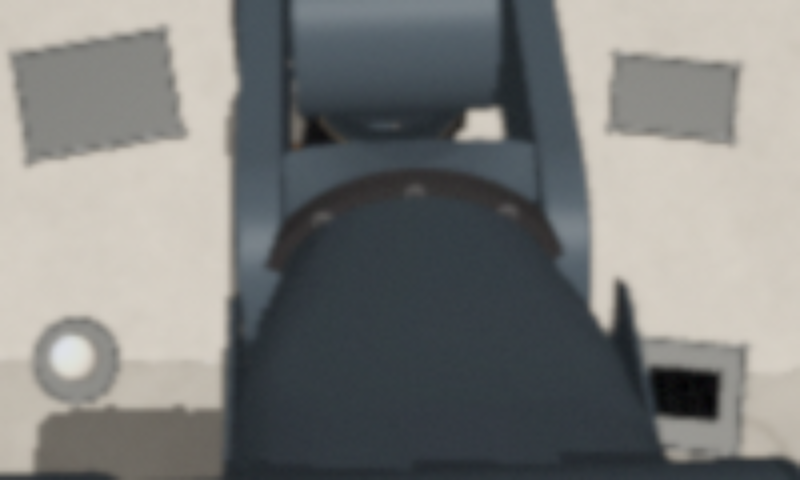

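The heat sink is in its tray. The spacer's top corners in the crop are (343,260), (495,275), (470,502) and (322,487), so it is turned by about 5.5°.

Run:
```python
from h import *
s=ld('w6.png')
f=lambda u,v,z:wat(156+u/4,70+v/4,z,s)[:2]
c=np.array([f(*q,.048) for q in((343,260),(495,275),(470,502),(322,487))])
print(c.round(4)); p=c.mean(0)
a=c[0]-c[3]+c[1]-c[2];yaw=np.degrees(np.arctan2(a[1],a[0]))
b=np.array([f(*q,.028) for q in((296,212),(504,212),(502,528),(303,528))]);print("sp",p,yaw,"sand",b.round(4),b.mean(0))
print(bot.read_state()["position"])
plan(p[0],p[1],.036,yaw)
```

```text
[[0.538  0.1954]
 [0.5675 0.1904]
 [0.5599 0.1445]
 [0.5301 0.1498]]
sp [0.54888101 0.17006002] 80.39609115242853 sand [[0.5279 0.2046]
 [0.5717 0.2015]
 [0.5676 0.1318]
 [0.5233 0.1349]] [0.54761845 0.1682002 ]
[0.54459548 0.14415762 0.11802443]
[26.2, 2.5, 82.0] [-0.1, 0.0, 5.5]
```

```bash
python3 -m jog '[[[26,2.5,10],[0,0,5.5],0.2],[[26,2.5,40],[0,0,5.5],0.3],[[26,2.5,70],[0,0,5.5],0.3],[[26,2.5,80],[0,0,5.5],0.3],[[26,2.5,80],[0,0,5.5],0.3],[[26,2.5,80],[0,0,5.5],0.3],[[26,2.5,80],[0,0,5.5],0.9],[[26,2.5,80],[0,0,5.5],0.9],[[26,2.5,80],[0,0,5.5],0.9],[[26,2.5,80],[0,0,5.5],0.9],[[26,2.5,80],[0,0,5.5],0.9],[[26,2.5,80],[0,0,5.5],0.9]]'; python3 -c "
from h import *
plan(.611,-.033,.08,95.5)"
```

```text
time_s: 13.23
position: [0.5494, 0.1713, 0.0387]
tcp_rot: [[0.166, 0.986, -0.001], [0.986, -0.166, 0.0], [-0.0, -0.001, -1.0]]
force: [-0.3, 0.5, 5.1]
opening: 0.338
[-191.3, 94.6, -41.3] [-0.0, -0.0, -15.0]
```

```bash
python3 -m jog '[[[0,0,-10],[0,0,0],0.9],[[0,0,-35],[0,0,0],0.9],[[-20,10,-42],[0,0,-2],0.9],[[-50,25,-42],[0,0,-4.6],0.9],[[-85,42,-42],[0,0,-4.6],0.9],[[-120,59,-42],[0,0,-4.6],0.9],[[-155,77,-35],[0,0,-4.6],0.9],[[-180,90,-20],[0,0,-4.6],0.9],[[-191,95,0],[0,0,-4.6],0.9],[[-191,95,10],[0,0,-4.6],0.9],[[-191,95,10],[0,0,-4.6],0.9],[[-191,95,10],[0,0,-4.6],0.9]]'; python3 -c "
from h import *
wlook('w7.png',(106,60,406,285),2.6);plan(.611,-.033,.0132,85);print(bot.read_state()['position'])"
```

```text
time_s: 14.23
position: [0.6106, -0.0317, 0.0278]
tcp_rot: [[0.086, 0.996, -0.003], [0.996, -0.086, 0.001], [0.001, -0.003, -1.0]]
force: [-0.2, -0.8, -1.2]
opening: 0.337
[-1.5, -0.1, 15.3] [-0.1, -0.0, 0.1]
[ 0.61127132 -0.03149301  0.02852576]
```

View pics/w7.png

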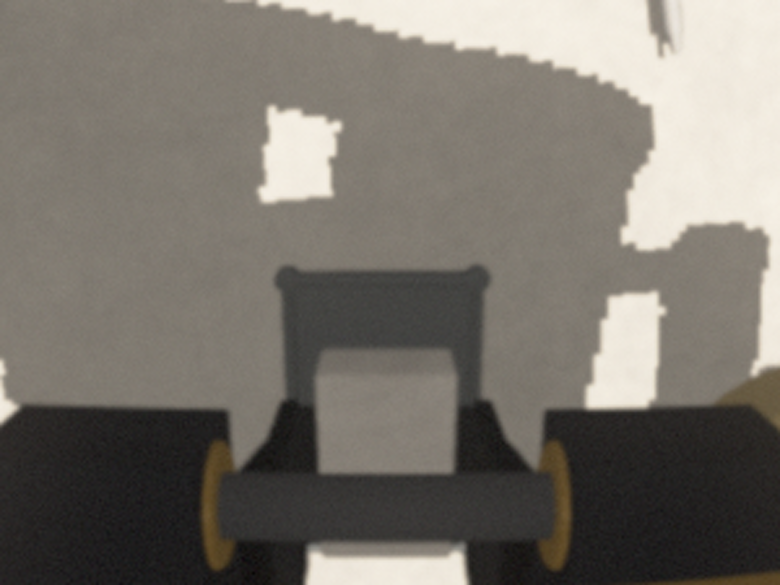

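The spacer is centred over the small tray, which spans columns 280 to 488 with its far edge at row 270. I'll place it.

```bash
python3 - <<'E'
from h import *
s=ld('w7.png')
f=lambda u,v,z:wat(106+u/2.6,60+v/2.6,z,s).round(4)
print(f(278,268,.006),f(489,268,.006))
E
python3 -m jog '[[[-1,-1,8],[0,0,0],0.9],[[-1,-1,14],[0,0,0],0.9],[[-1,-1,15],[0,0,0],0.9],[[-1,-1,15],[0,0,0],0.9],[[-1,-1,15],[0,0,0],0.9]]'
```

```text
[0.5881 0.0076 0.006 ] [0.6393 0.0032 0.006 ]
time_s: 14.7
position: [0.6108, -0.0334, 0.0133]
tcp_rot: [[0.085, 0.996, -0.0], [0.996, -0.085, 0.0], [0.0, -0.0, -1.0]]
force: [0.0, -0.7, -1.0]
opening: 0.337
```

```bash
python3 -m jog '[[[0,0,0.5],[0,0,0],0.6],[[0,0,0.5],[0,0,0],0.45],[[0,0,0.5],[0,0,0],0.45],[[0,0,0.5],[0,0,0],0.45],[[0,0,-10],[0,0,0],0.3],[[0,0,-45],[0,0,0],0],[[0,0,-70],[0,0,0],0],[[0,0,-70],[0,0,0],0],[[0,0,-70],[0,0,0],0]]';python3 -c "
from h import *
plan(.547,.145,.10,86)"
```

```text
time_s: 15.45
position: [0.6124, -0.0342, 0.0858]
tcp_rot: [[0.086, 0.996, 0.005], [0.996, -0.086, -0.001], [-0.001, 0.005, -1.0]]
force: [-0.1, -0.3, -0.2]
opening: 0.838
[172.9, -80.5, -14.7] [0.3, 0.0, -0.9]
```

```bash
python3 -m jog '[[[35,-16,-15],[0,0,-0.9],0],[[70,-32,-15],[0,0,-0.9],0],[[105,-48,-15],[0,0,-0.9],0],[[140,-64,-15],[0,0,-0.9],0],[[173,-80,-15],[0,0,-0.9],0],[[173,-80,-15],[0,0,-0.9],0],[[173,-80,-15],[0,0,-0.9],0],[[173,-80,-15],[0,0,-0.9],0],[[173,-80,-15],[0,0,-0.9],0]]'; python3 -c "
from h import *
wlook('w8.png',(106,60,406,285),2.6)"
```

```text
time_s: 16.2
position: [0.5465, 0.1444, 0.0979]
tcp_rot: [[0.071, 0.997, -0.0], [0.997, -0.071, -0.0], [-0.0, -0.0, -1.0]]
force: [-0.7, 0.4, -0.2]
opening: 0.998
```

View pics/w8.png

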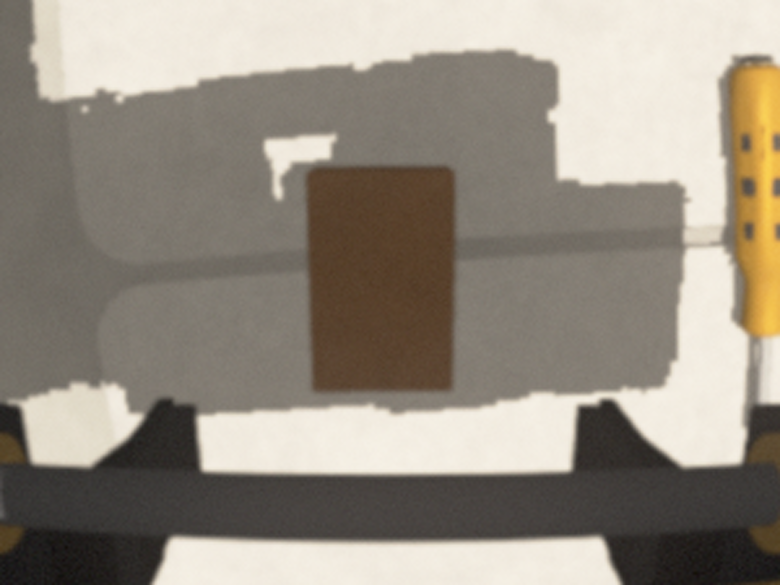

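The sanding block is undisturbed, with corners at (307,168), (453,168), (453,390) and (314,390).

Run:
```python
from h import *
s=ld('w8.png')
f=lambda u,v,z:wat(106+u/2.6,60+v/2.6,z,s)[:2]
c=np.array([f(*q,.028) for q in((307,168),(453,168),(453,390),(314,390))])
p=c.mean(0);print(c.round(4),p)
plan(p[0],p[1],.012,86)
```

```text
[[0.5277 0.2047]
 [0.5714 0.2015]
 [0.5677 0.1314]
 [0.5234 0.1345]] [0.5475397  0.16801057]
[23.9, -0.8, 86.0] [-0.0, 0.0, -0.1]
```

```bash
python3 -m jog '[[[23,-1,10],[0,0,0],0.1],[[23,-1,40],[0,0,0],0.1],[[23,-1,70],[0,0,0],0.1],[[23,-1,84],[0,0,0],0.1],[[23,-1,84],[0,0,0],0.1],[[23,-1,84],[0,0,0],0.4],[[23,-1,84],[0,0,0],0.8],[[23,-1,84],[0,0,0],0.8],[[23,-1,84],[0,0,0],0.8],[[23,-1,84],[0,0,0],0.8],[[23,-1,84],[0,0,0],0.8],[[23,-1,84],[0,0,0],0.8]]'; python3 -c "
from h import *
plan(.606,.322,.06,102)"
```

```text
time_s: 17.25
position: [0.5471, 0.1685, 0.0151]
tcp_rot: [[0.07, 0.998, 0.001], [0.998, -0.07, 0.0], [0.0, 0.001, -1.0]]
force: [0.1, -1.6, 3.4]
opening: 0.514
[157.3, 48.1, -44.8] [0.1, 0.0, -16.0]
```

```bash
python3 -m jog '[[[0,0,-10],[0,0,0],0.8],[[0,0,-35],[0,0,0],0.8],[[20,6,-45],[0,0,-3],0.8],[[50,16,-45],[0,0,-8],0.8],[[85,26,-45],[0,0,-12],0.8],[[120,37,-45],[0,0,-16],0.8],[[145,45,-40],[0,0,-16],0.8],[[157,48,-25],[0,0,-16],0.8],[[157,48,-15],[0,0,-16],0.8],[[157,48,-15],[0,0,-16],0.8],[[157,48,-15],[0,0,-16],0.8]]'; python3 -c "
from h import *
wlook('w9.png',(106,60,406,285),2.6);plan(.606,.322,.0175,102);print(bot.read_state()['position'])"
```

```text
time_s: 18.17
position: [0.6039, 0.3205, 0.0283]
tcp_rot: [[-0.207, 0.978, -0.004], [0.978, 0.207, -0.002], [-0.001, -0.004, -1.0]]
force: [-1.0, -1.0, -0.4]
opening: 0.514
[1.2, 1.6, 11.6] [-0.1, 0.0, -0.1]
[0.60470511 0.32047831 0.02912155]
```

View pics/w9.png

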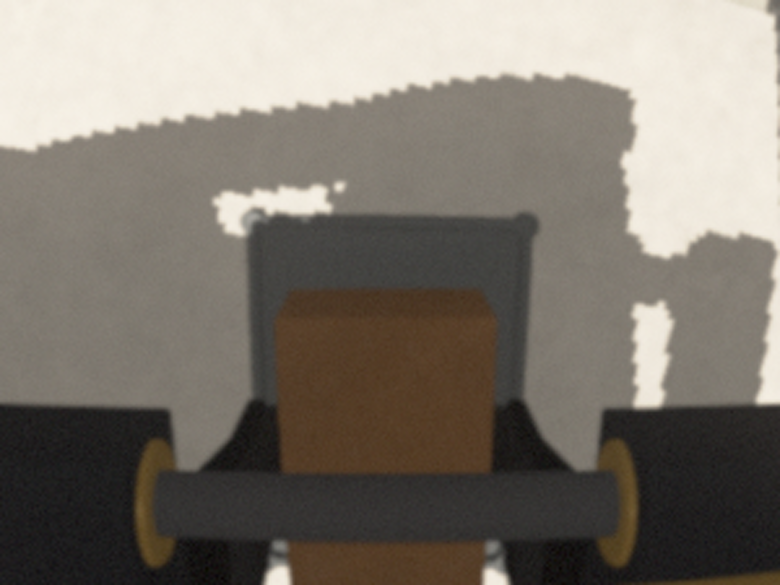

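The block is centred over the large tray: the tray's far edge spans 248 to 532, and the block's bottom edge spans 283 to 487. I'll lower it.

```bash
python3 - <<'E'
from h import *
s=ld('w9.png')
f=lambda u,v,z:wat(106+u/2.6,60+v/2.6,z,s).round(4)
print(f(248,215,.006),f(532,215,.006))
E
python3 -m jog '[[[1,1,7],[0,0,0],0.8],[[1,1,11],[0,0,0],0.8],[[1,1,11.5],[0,0,0],0.8],[[1,1,11.5],[0,0,0],0.8],[[1,1,11.5],[0,0,0],0.8]]'
```

```text
[0.5614 0.3628 0.006 ] [0.6288 0.3772 0.006 ]
time_s: 18.63
position: [0.6064, 0.3225, 0.0178]
tcp_rot: [[-0.207, 0.978, -0.0], [0.978, 0.207, -0.0], [0.0, -0.0, -1.0]]
force: [-0.4, 0.2, -1.4]
opening: 0.516
```

```bash
python3 -m jog '[[[0,0,0.5],[0,0,0],0.45],[[0,0,0.5],[0,0,0],0.35],[[0,0,0.5],[0,0,0],0.35],[[0,0,0.5],[0,0,0],0.35],[[0,0,-12],[0,0,0],0.2],[[0,0,-50],[0,0,0],0],[[0,0,-90],[0,0,0],0],[[-30,0,-110],[0,0,0],0],[[-70,0,-110],[0,0,0],0],[[-110,0,-110],[0,0,0],0],[[-150,0,-110],[0,0,0],0],[[-150,0,-110],[0,0,0],0]]'; python3 -c "
from h import *
im=vision.capture('top')[150:290,155:355];cv2.imwrite('pics/t9.png',cv2.resize(im,None,fx=4,fy=4)[:,:,::-1])
im=vision.capture('side')[130:300,150:370];cv2.imwrite('pics/s9.png',cv2.resize(im,None,fx=3.4,fy=3.4)[:,:,::-1])"
```

```text
time_s: 19.63
position: [0.64, 0.1688, 0.1295]
tcp_rot: [[-0.202, 0.979, 0.003], [0.979, 0.202, -0.003], [-0.004, 0.003, -1.0]]
force: [1.3, 0.5, 1.2]
opening: 0.997
```

View pics/t9.png

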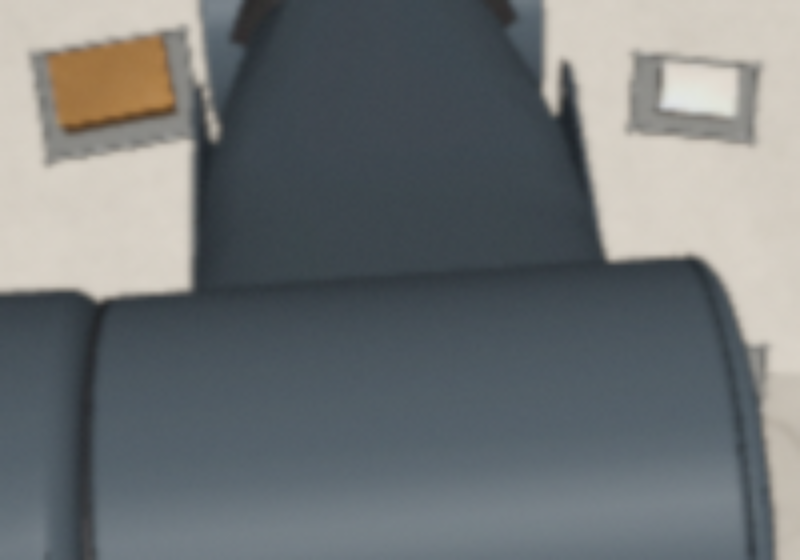

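View pics/s9.png

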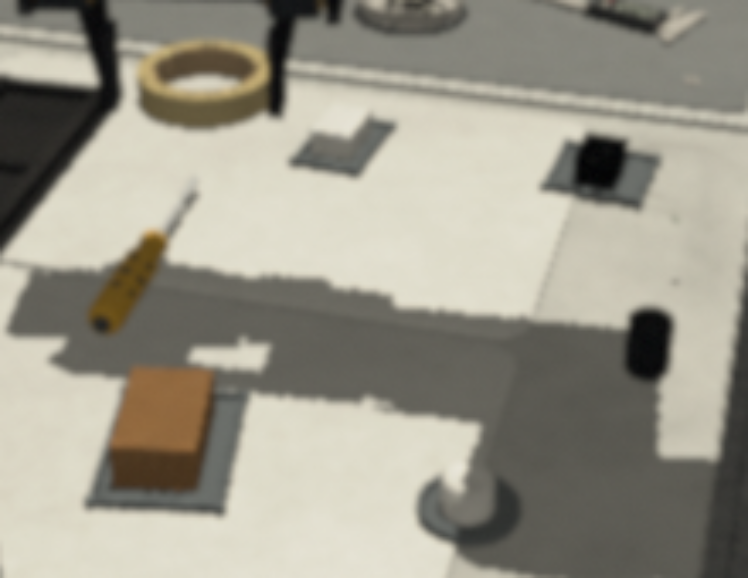

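Both views show all four parts flat in their trays, with the bystanders in place and the gripper clear. I'll do a quick numeric check of two parts and then hand in.

Run:
```python
from h import *
print("sand",at("top",155+112/4,150+77/4,.03),"tray .604 .321; spacer",at("top",155+699/4,150+87/4,.022),"tray .609 -.034")
print(bot.read_state()["force"]); bot.hand_in()
```

```text
sand [0.60791886 0.31939404 0.03      ] tray .604 .321; spacer [ 0.61094376 -0.03581921  0.022     ] tray .609 -.034
[ 0.18895076  0.56427501 -0.25641326]
the job is handed in; nothing more can be done
```

The pile is apart and the job is handed in at about 19.7 s on the robot's clock. The knob, heat sink, spacer and sanding block each went into their own tray, one at a time from the top.

**Last checks:**
- **Placement:** The side view after the last release shows all four parts flat and upright inside their trays. Measured from the top view, the sanding block is about 4 mm from its tray's centre and the spacer about 3 mm. The knob is about 2 mm off, measured after its placing. The heat sink was placed within about 2 mm by the tool pose, and I did not re-measure it afterwards.
- **Bystanders:** In the last pictures the capacitor and the screwdriver look unmoved; I did not measure them.
- **Gripper:** It is open, raised and clear of everything.

**Problems and disagreements:**
- I typed one move with the wrong sign, which carried the heat sink to the wrong side while it was in the air. I corrected it, and it touched nothing.
- The top and wrist cameras disagreed by about 2–3 mm throughout, which is well inside the tolerances.
- In the last top view the arm hid the round tray and most of the square one, so the final look at those two is from the side camera only.

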